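Fetch the wire reel from behind the flower jars

TASK

The reel of florist's wire stands at the back of the stock bay, hemmed in by three jars. First clear all three jars, upright, into the side tray; then take the reel out and set it fully down over the pin of the reel stand; only then put every jar back, upright, in the exact place in the bay that it came from. Do not tip a jar over, and leave the ribbon roll, the tape roll and the scissors where they lie.

Things in the scene. Friction and masses are not known exactly. Their poses are not given: they have to be found in the camera images.
- stock_bay: Fixed plywood bay, open at top and front. Floor 10 mm thick; 8 mm walls at back and sides, tops 55 mm above the table. Origin on the table; x points to the back wall (inner face at x = 75 mm, floor's front edge at -95 mm); side walls' inner faces at y = +-125 mm. The reel starts at the middle of the back wall, a jar on its left, right and front, centres about 75 mm away; which jar is where varies.
- jar_tall: Loose slim round clear jar with a wooden base and a fixed wooden lid, a small dried-flower tree inside: 60 mm across, 125 mm high to the top of the lid, and on the lid a dark wooden knob 22 mm across and 30 mm high (155 mm in all), by which it is best lifted. About 0.25 kg. Origin at the centre of its underside, z up through the knob.
- jar_wide: Loose low wide round clear jar, otherwise like the tall one: 74 mm across, 80 mm high to the top of the lid, same dark knob 22 mm across and 30 mm high on the lid (110 mm in all). About 0.28 kg. Origin at the centre of its underside, z up through the knob.
- jar_square: Loose square clear jar, otherwise like the others: 60 x 60 mm, 100 mm high to the top of the lid, same dark round knob 22 mm across and 30 mm high on the lid (130 mm in all). About 0.26 kg. Origin at the centre of its underside, z up through the knob, x and y square to its sides.
- wire_reel: Loose full reel of copper wire with pale wooden ends, standing on one end in the bay: a plain cylinder 60 mm across and 45 mm high with a 26 mm hole right through along its axis. About 0.22 kg. Origin at the centre of its underside, z along its axis.
- side_tray: Fixed shallow wooden tray on the table, to the left or the right of the bay, empty at the start: 286 mm (x) by 126 mm (y) outside, floor 8 mm thick, rim 8 mm wide whose top is 18 mm above the table. Origin on the table under its centre, x along its length. Three jars fit in a row along x, 90 mm apart.
- reel_stand: Fixed reel stand on the table, on the other side of the bay from the tray: a dark wooden disc 90 mm across and 12 mm thick with an upright steel pin 10 mm across at its centre, the pin's round tip 75 mm above the table. Origin on the table under its centre, z up the pin. The reel's hole goes over the pin and the reel rests on the disc.
- ribbon_roll: Bystander: loose roll of blue ribbon lying flat on the table beyond the bay, 90 mm across, 38 mm high. Origin at the centre of its underside.
- tape_roll: Bystander: loose roll of brown packing tape lying flat on the table beyond the bay, 96 mm across, 48 mm high, open in the middle. Origin at the centre of its underside.
- scissors: Bystander: loose scissors with black handles lying flat on the table beyond the bay, between the two rolls, about 180 mm long and 10 mm high. Origin on the table near their pivot; x points along the closed blades.

How it is judged:
By the outcome, as a careful person would: the job done as asked, in the order asked, and still so for the second after the job is handed in, with the robot touching nothing.
It also fails if it takes over 131 s, if anything falls off the work surface, if the arm or the gripper's body presses on something with over 40 N, if the wrist force passes 120 N, or if a joint passes its speed limit or range.

ROBOT

A 6-joint arm with a two-finger parallel gripper is mounted at the origin on the work surface. World frame = base frame: x ahead of the robot, y to its left, z up, the work surface at z = 0. Lengths are in m, angles in rad, forces in N, time in s.
With the tool pointing down it reaches from about 0.25 to 0.775 m from the base axis. Payload 4 kg.
Tool frame: the origin (TCP) lies midway between the tips of the shut fingers; the grasp point (between the pads) lies grip_point_offset behind it (grip_point_offset is the distance from the TCP to the grasp point, in m); z points along the fingers, y is the line along which they close (so a half turn about z gives the same grasp; the last joint's range is limited). The gripper opens to 94 mm and grips with 3 to 60 N. Pads are 16 mm wide; open, the fingers measure 119 mm over their backs; the gripper's body (75 mm by 177 mm) begins 78 mm behind the grasp point.
Start: joints at [-1.263, 0.087, 1.371, -0, 1.684, -0.103], TCP at [0.22, -0.504, 0.206] pointing down, gripper open.
Joint ranges: [-3.1, 3.1], [-0.76, 2.03], [0.27, 2.55], [-1.08, 4.22], [0.17, 2.65], [-2.57, 2.57]. Speed limits (rad/s): [2.79, 2.79, 3.14, 3.14, 3.14, 3.14].

INTERFACE

Orientations are given as [roll, pitch, yaw] about the fixed x, y, z axes, in that order (R = Rz(yaw) Ry(pitch) Rx(roll)).
In Python, from bench import * gives the robot as it stands. The module is installed in compiled form; this text tells all that it offers.
- The arm moves only by the tool apply_moves, never from a script. Its argument "commands" is a list of rows, each a list of 7 numbers: the turn, a rotation vector about the world's x, y, z in rad, then the shift along the world's x, y, z in m, then the opening in per cent of the stroke, from 0 (shut) to 100 (fully open). In form: [[ax, ay, az, x, y, z, jaw], ...]. A call has exactly 5 rows; each row is the pose to reach, as a shift and turn from the pose commanded when the call began; what a row does not reach only later rows make up. A row lasts 1/10 s, in which the tool goes at most 50 mm and 8.59 degrees, less where a joint would pass 70% of its speed; a pose out of reach is approached as far as the arm can. A call with a gripper value outside its range is refused whole. The fingers move at their own pace and stop on an object; the grip force is fixed at half the most. Time passes only in rows, so rows that repeat a pose let the fingers close, or fill a call up. It gives the time, the measured TCP pose, the force, the opening and the grip force at its end, in the units of the state.
- get_obs(): the state, without advancing time (a new reading comes with each control period).
- snapshot(name): name is "scene" or "top" or "wrist"; returns a dict with "pixels" (480x640x3 uint8, red, green, blue), "vertical_fov" (degrees; the focal length in pixels is half the picture's height over the tangent of half this angle, whatever the lens; pixels are square), "cx", "cy" (the principal point, pixels), "k1" (the pictures are not rectified: a ray, as slopes to the right and down, at radius r is drawn at 1 + k1 r^2 times it, then the intrinsics apply), "rvec" (rotation vector, rad) and "tvec" (3), from world to camera coordinates, as OpenCV has them. Camera axes: x right, y down, z forward; pixel columns grow to the right and rows downward; lengths in m; the calibration is good to about 2 mm. A picture is of the moment at which its call begins. There is no depth.
- close_job(): hands the job in; it is judged then, once.
Trained networks look in the newest picture that a camera, given by its name, has taken for a name from the list of things; names that differ only in an ending like _2 or _b are one class to them, and where a whole thing is asked for, a point or a joint stands for the part that bears it (a point fixed in the world has none). Each returns a list of dicts, best first, with "score" (0 to 1); they miss things now and then, are a little off and sometimes report something else, mostly with a low value. They report only what shows in the picture. A call takes as long as a camera call.
- masks_of(camera, query): "mask" (480x640 bool, what is visible of it) and "extent" ([left, top, right, bottom] in pixels, round what is visible of it).
- place_of(camera, query): "pixel" ([column, row] in pixels: a listed point, or the origin of a listed thing).
The state is a dict: "time": time; "joint_positions": joint angles; "qvel": joint speeds; "joint_torque": joint torques, N m; "tool_pos": TCP position; "ee_rot": TCP orientation; "wrist_force": force on the tool from outside, world axes, zero at the start; "wrist_torque": the same for the moment, N m; "width": finger opening in m; "finger_force": force on a finger pad.
Only numpy, scipy, OpenCV 4.12 (cv2) and the standard library are available. Lean on these libraries where they do the work, as an engineer would, in place of code of your own. Each camera call takes 0.05 s, during which the arm holds its last target. There are 200 camera calls.

## Working session

There is one attempt and no reset: what is moved stays moved. The work goes in short steps, Python scripts to look and compute and a tool call to move; the robot and the scene stay as the last step left them, time stands still between calls to the robot, and variables do not carry over. Pictures are saved under pics/ and viewed, at most 14 in all, crops included, and the job is handed in when it is done.

Besides the shell and the picture viewer there is one more tool, called after "Request:" as name(argument=value, ...) on one line, values as JSON. apply_moves: Moves the arm, as the interface text tells. Its arguments: {"type":"object","properties":{"commands":{"type":"array"}},"required":["commands"]}

```bash
mkdir -p pics; cat > h.py <<'E'
from bench import *
import numpy as np, cv2
def K(s):
    f=240/np.tan(np.radians(s["vertical_fov"])/2); return f
def ray(s,px):
    f=K(s); d=np.array([(px[0]-s["cx"])/f,(px[1]-s["cy"])/f]); u=d.copy()
    for _ in range(30): u=d/(1+s["k1"]*(u@u))
    R=cv2.Rodrigues(np.array(s["rvec"],float))[0]; t=np.array(s["tvec"],float)
    return -R.T@t, R.T@np.array([u[0],u[1],1])
def at_z(s,px,z):
    c,d=ray(s,px); return c+d*(z-c[2])/d[2]
def proj(s,P):
    R=cv2.Rodrigues(np.array(s["rvec"],float))[0]; q=R@np.array(P)+np.array(s["tvec"],float)
    u=q[:2]/q[2]; u=u*(1+s["k1"]*(u@u)); return u*K(s)+np.array([s["cx"],s["cy"]])
def save(s,n): cv2.imwrite("pics/"+n,s["pixels"][:,:,::-1])
E
python3 - <<'E'
from h import *
np.set_printoptions(precision=4,suppress=True)
o=get_obs(); print({k:np.round(v,4) for k,v in o.items()})
for c in ["top","scene"]:
    s=snapshot(c); save(s,c+"0.png"); print(c,s["vertical_fov"],s["k1"],ray(s,(320,240)))
    for n in ["stock_bay","jar_tall","jar_wide","jar_square","wire_reel","side_tray","reel_stand"]:
        for r in place_of(c,n)[:2]: print(n,np.round(r["pixel"],1),round(r["score"],2),at_z(s,r["pixel"],0.01 if 'jar' in n or 'reel'==n[-4:] else 0))
import bench; print([x for x in dir(bench) if x[0]!='_'])
E
```

```text
{'time': np.float64(0.0), 'joint_positions': array([-1.2631,  0.088 ,  1.3722,  0.    ,  1.6836, -0.1031]), 'qvel': array([-0.0006, -0.0001,  0.0003,  0.0008,  0.0007, -0.0025]), 'joint_torque': array([  0.0005, -34.0183, -30.2424,   0.0717,   0.033 ,  -0.0002]), 'tool_pos': array([ 0.2195, -0.5037,  0.2043]), 'ee_rot': array([-3.1394, -0.0002,  0.4108]), 'wrist_force': array([-0.5604,  0.1223,  0.4331]), 'wrist_torque': array([0.0057, 0.0222, 0.0313]), 'finger_force': np.float64(0.0), 'width': np.float64(0.0942)}
top 44.551096857163024 -0.013668868001960554 (array([ 0.3992, -0.0108,  1.2749]), array([ 0.1708,  0.0087, -0.9853]))
stock_bay [308.7 281.8] 0.62 [0.5277 0.0253 0.    ]
jar_tall [309.3 301.6] 0.68 [0.484  0.0236 0.01  ]
jar_wide [271.2 271.5] 0.7 [0.5493 0.1066 0.01  ]
jar_wide [305.9 263.6] 0.38 [0.5664 0.0311 0.01  ]
jar_square [345.  262.1] 0.7 [ 0.5695 -0.054   0.01  ]
wire_reel [311.7 173.8] 0.74 [0.7688 0.0186 0.01  ]
wire_reel [304.8 263. ] 0.69 [0.5678 0.0335 0.01  ]
side_tray [172.3 307.5] 0.93 [0.4723 0.3221 0.    ]
reel_stand [461.1 290.2] 0.68 [ 0.5086 -0.3055  0.    ]
scene 55.79684928491186 -0.02305125647187302 (array([ 1.1829, -0.1591,  0.867 ]), array([-0.5614,  0.1762, -0.8087]))
stock_bay [309.6 224.7] 0.78 [0.5296 0.0196 0.    ]
jar_tall [306.  206.6] 0.84 [0.4803 0.0254 0.01  ]
jar_wide [347.1 222.7] 0.95 [0.5585 0.1052 0.01  ]
jar_wide [417.3 282.2] 0.68 [0.7616 0.1969 0.01  ]
jar_square [282.7 241.6] 0.77 [ 0.5661 -0.0567  0.01  ]
wire_reel [319.8 231. ] 0.93 [0.5626 0.0351 0.01  ]
wire_reel [338.9 311.1] 0.28 [0.7762 0.0099 0.01  ]
side_tray [411.3 183. ] 0.76 [0.4775 0.3118 0.    ]
side_tray [306.6 208.7] 0.31 [0.479 0.027 0.   ]
reel_stand [176.  248.1] 0.75 [ 0.5017 -0.2983  0.    ]
reel_stand [409.7 182.4] 0.69 [0.4743 0.3087 0.    ]
['IKError', 'close_job', 'get_obs', 'grip_point_offset', 'masks_of', 'place_of', 'snapshot']
```

View pics/top0.png

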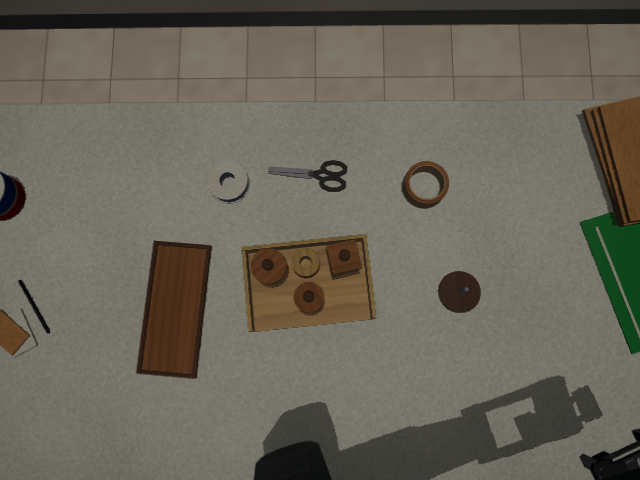

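View pics/scene0.png

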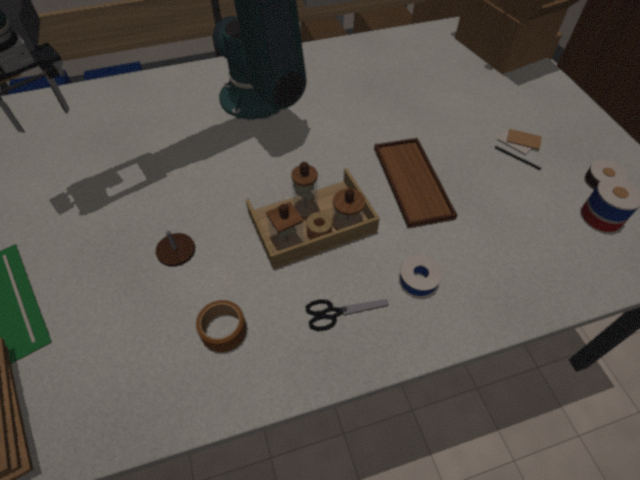

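The top view shows the bay at about (308,283). In it are the tall jar (309,298) at the front, the wide jar (268,263) on the left, the square jar (345,252) on the right and the reel (305,262) at the back. The tray is on the left at (175,308) and the stand on the right at (460,291). The scene view agrees. Next I'll get the tray's orientation and the wrist camera's mounting.

```bash
python3 - <<'E'
from h import *
np.set_printoptions(precision=4,suppress=True)
print(grip_point_offset)
for c in ["top","scene"]:
    s=snapshot(c)
    for n,z in [("side_tray",.018),("reel_stand",.012),("stock_bay",.05)]:
        r=masks_of(c,n)[0]; cn=max(cv2.findContours(r["mask"].astype(np.uint8),0,1)[0],key=cv2.contourArea)[:,0]
        P=np.array([at_z(s,p,z)[:2] for p in cn.astype(float)],np.float32)
        print(c,n,round(r["score"],2),cv2.minAreaRect(P), cv2.minEnclosingCircle(P) if 'reel' in n else '')
s=snapshot("wrist"); c,d=ray(s,(320,240)); o=get_obs(); print(c-o["tool_pos"],d/np.linalg.norm(d),s["vertical_fov"])
E
```

```text
0.0188
top side_tray 0.8 ((0.4699211120605469, 0.31302398443222046), (0.13074086606502533, 0.2856122851371765), 85.20321655273438) 
top reel_stand 0.62 ((0.5049804449081421, -0.2970752418041229), (0.08795401453971863, 0.08856388926506042), 87.93988037109375) ((0.5047455430030823, -0.2976967692375183), 0.045407485216856)
top stock_bay 0.67 ((0.5220211744308472, 0.026337504386901855), (0.18035802245140076, 0.2668059766292572), 5.903264999389648) 
scene side_tray 0.78 ((0.4780454635620117, 0.30994465947151184), (0.13583692908287048, 0.30403658747673035), 84.52259063720703) 
scene reel_stand 0.89 ((0.5131690502166748, -0.2996792197227478), (0.09563096612691879, 0.09618636220693588), 50.50227355957031) ((0.5080389380455017, -0.30555155873298645), 0.05572887510061264)
scene stock_bay 0.95 ((0.539232611656189, 0.02392231673002243), (0.2109110802412033, 0.2735261023044586), 5.828806400299072) 
[0.0766 0.0326 0.1793] [-0.2671 -0.1322 -0.9545] 71.18047153800035
```

Request:
apply_moves(commands=[[0,0,-0.1,0.02,0.045,0.03,50],[0,0,-0.2,0.04,0.09,0.06,50],[0,0,-0.32,0.06,0.135,0.09,50],[0,0,-0.32,0.08,0.18,0.1,50],[0,0,-0.32,0.1,0.225,0.1,50]])

```text
time: 1.75
tool_pos: [0.312, -0.2973, 0.3061]
ee_rot: [3.138, -0.003, 0.089]
wrist_force: [0.2, -0.4, 0.3]
width: 0.0578
finger_force: 0.0
```

Request:
apply_moves(commands=[[0,0,0,0.015,0.045,0,50],[0,0,0,0.03,0.09,0,50],[0,0,0,0.045,0.135,0,50],[0,0,0,0.06,0.18,0,50],[0,0,0,0.08,0.225,0,50]])

```text
time: 2.25
tool_pos: [0.3912, -0.0714, 0.3041]
ee_rot: [3.141, -0.002, 0.09]
wrist_force: [0.2, 0.0, 0.2]
width: 0.047
finger_force: 0.0
```

Request:
apply_moves(commands=[[0,0,0,0.01,0.03,0,50],[0,0,0,0.03,0.06,0,50],[0,0,0,0.05,0.08,0,50],[0,0,0,0.05,0.08,0,50],[0,0,0,0.05,0.08,0,50]])

```text
time: 2.75
tool_pos: [0.4411, 0.0069, 0.3033]
ee_rot: [3.141, 0.001, 0.092]
wrist_force: [0.4, 0.1, 0.1]
width: 0.0469
finger_force: 0.0
```

```bash
python3 - <<'E'
from h import *
np.set_printoptions(precision=4,suppress=True)
o=get_obs(); print(o["tool_pos"],o["ee_rot"],o["joint_positions"])
s=snapshot("wrist"); save(s,"w1.png")
for n in ["jar_tall","jar_wide","jar_square","wire_reel"]:
    for r in place_of("wrist",n)[:2]: print(n,np.round(r["pixel"],1),round(r["score"],2),at_z(s,r["pixel"],0.01))
for n,P in [("tall",(.482,.0245,.165)),("wide",(.554,.106,.12)),("sq",(.568,-.055,.14)),("reel",(.565,.034,.055))]: print(n,proj(s,P))
E
```

```text
[0.4411 0.0069 0.3033] [3.1412 0.001  0.0919] [-0.1124 -0.1536  1.4123 -0.0006  1.8838  1.3663]
jar_tall [307.2 163.7] 0.71 [0.486  0.0215 0.01  ]
jar_square [366.3 102.9] 0.63 [ 0.5709 -0.0493  0.01  ]
wire_reel [305.8  99.2] 0.79 [0.5683 0.0302 0.01  ]
tall [299.9967 181.0523]
wide [226.301   95.6822]
sq [392.095   94.0222]
reel [301.3932  97.9533]
```

View pics/w1.png

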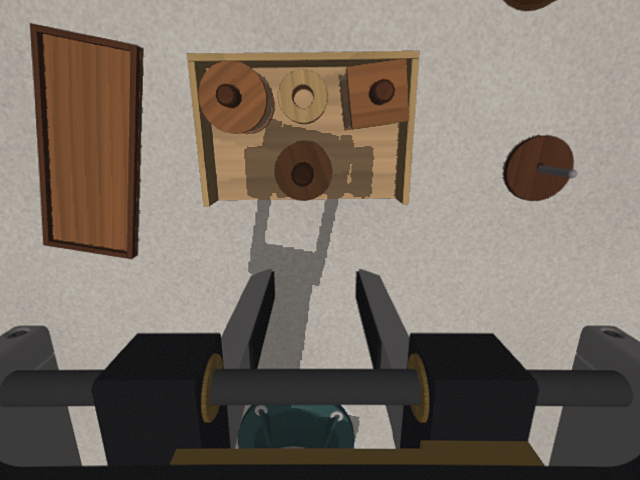

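The wrist view shows the knobs at about (302,172) tall, (227,95) wide and (383,90) square, and the reel hole at (303,96). The bay, tray and stand are where the first estimates put them. I'll combine the knob positions from the wrist and top pictures.

```bash
python3 - <<'E'
from h import *
np.set_printoptions(precision=4,suppress=True)
S={c:snapshot(c) for c in ["wrist","top"]}
def blob(s,p,r):
    x,y=map(int,p); a=s["pixels"][y-r:y+r,x-r:x+r].astype(int).sum(2).astype(float)
    lo,hi=a.min(),np.median(a); m=(a<(lo+.5*(hi-lo))).astype(np.uint8)
    n,l,st,ce=cv2.connectedComponentsWithStats(m); i=1+np.argmax(st[1:,4]); return ce[i]+[x-r,y-r],st[i,4]
for n,z,w,t in [("tall",.150,(302,172),(309.5,297)),("wide",.105,(228,95),(268,264)),("sq",.125,(383,90),(345,256))]:
    for c,p,r in [("wrist",w,16),("top",t,8)]:
        b,a=blob(S[c],p,r); print(n,c,b,a,at_z(S[c],b,z+.006)[:2])
s=S["wrist"]
for n,p,z in [("reel",(303,96),.055),("bay BL",(190,57),.055),("bay BR",(418,54),.055),("FL",(205,206),.055),("FR",(409,204),.055),("pin",(574,174),.073),("disc",(539,167),.012)]: print(n,at_z(s,p,z)[:2])
s=S["top"]
for n,p,z in [("reel",(305.5,262.5),.055),("pin",(465.5,290),.073),("disc",(459.5,291.5),.012)]: print(n,at_z(s,p,z)[:2])
E
```

```text
tall wrist [301.3052 173.2262] 367 [0.4884 0.023 ]
tall top [309.2267 291.    ] 75 [0.4944 0.0198]
wide wrist [229.8319  96.916 ] 238 [0.5543 0.1036]
wide top [274.36 265.96] 25 [0.5485 0.091 ]
sq wrist [374.907   94.7849] 172 [ 0.567  -0.0418]
sq top [344.2212 255.2019] 104 [ 0.5669 -0.0484]
reel [0.5676 0.031 ]
bay BL [0.5972 0.1631]
bay BR [ 0.6232 -0.0966]
FL [0.4245 0.1473]
FR [ 0.4503 -0.1157]
pin [ 0.5065 -0.3005]
disc [ 0.5092 -0.2971]
reel [0.5628 0.0305]
pin [ 0.5027 -0.2976]
disc [ 0.5048 -0.2992]
```

Request:
apply_moves(commands=[[0,0,0.006,0.024,0.008,-0.03,50],[0,0,0.006,0.047,0.016,-0.06,50],[0,0,0.006,0.047,0.016,-0.095,50],[0,0,0.006,0.047,0.016,-0.12,50],[0,0,0.006,0.047,0.016,-0.12,50]])

```text
time: 3.6
tool_pos: [0.4855, 0.0227, 0.179]
ee_rot: [-3.14, 0.009, 0.096]
wrist_force: [0.2, -0.4, 0.1]
width: 0.0472
finger_force: 0.0
```

```bash
python3 - <<'E'
from h import *
s=snapshot("wrist"); save(s,"w2.png"); print(get_obs()["tool_pos"])
E
```

```text
[0.48698724 0.02255595 0.18189512]
```

View pics/w2.png

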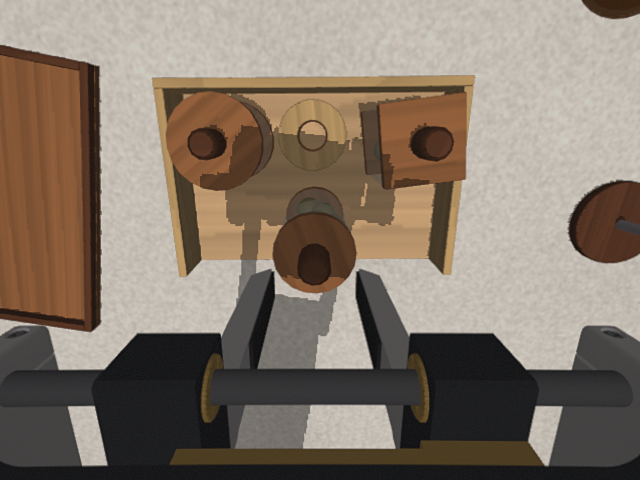

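The tall jar's knob is centred between the fingers, at column 315. The wide knob's top is at about (204,143), the square's at (437,142) and the reel hole at (313,135). I'll check the x positions from these.

```bash
python3 - <<'E'
from h import *
np.set_printoptions(precision=4,suppress=True)
s=snapshot("wrist")
for n,p,z in [("tall",(315,271),.165),("tall lid",(314,251),.135),("wide",(204,143),.12),("widelid",(215,141),.09),("sq",(437,142),.14),("reel",(313,134),.055)]: print(n,at_z(s,p,z)[:2])
o=get_obs();print(o["tool_pos"],proj(s,o["tool_pos"]))
E
```

```text
tall [0.4887 0.0224]
tall lid [0.4913 0.0234]
wide [0.5576 0.1061]
widelid [0.5583 0.1071]
sq [ 0.5733 -0.0471]
reel [0.5708 0.032 ]
[0.4882 0.0225 0.184 ] [314.6556 284.6176]
```

Request:
apply_moves(commands=[[0,0,0,0.001,0,-0.025,50],[0,0,0,0.001,0,-0.044,50],[0,0,0,0.001,0,-0.044,50],[0,0,0,0.001,0,-0.044,50],[0,0,0,0.001,0,-0.044,0]])

```text
time: 4.2
tool_pos: [0.4906, 0.0227, 0.1421]
ee_rot: [3.141, -0.004, 0.097]
wrist_force: [-0.1, 0.5, -0.3]
width: 0.042
finger_force: 0.0
```

Request:
apply_moves(commands=[[0,0,0,0,0,0,0],[0,0,0,0,0,0,0],[0,0,0,0,0,0,0],[0,0,0,0,0,0,0],[0,0,0,0,0,0,0]])

```text
time: 4.7
tool_pos: [0.4897, 0.023, 0.1403]
ee_rot: [-3.141, -0.001, 0.097]
wrist_force: [-0.4, 1.5, 3.6]
width: 0.0208
finger_force: 30.0
```

Request:
apply_moves(commands=[[0,0,0,0,0,0.04,0],[0,0,0,0,0,0.08,0],[0,0,0,-0.012,0.033,0.1,0],[0,0,0,-0.027,0.073,0.1,0],[0,0,0,-0.042,0.114,0.1,0]])

```text
time: 5.2
tool_pos: [0.4469, 0.1374, 0.2396]
ee_rot: [3.141, -0.0, 0.095]
wrist_force: [0.5, 0.4, -2.3]
width: 0.0213
finger_force: 30.0
```

Request:
apply_moves(commands=[[0,0,0,-0.015,0.04,0,0],[0,0,0,-0.03,0.081,0,0],[0,0,0,-0.045,0.122,0,0],[0,0,0,-0.06,0.163,0,0],[0,0,0,-0.067,0.1825,0,0]])

```text
time: 5.7
tool_pos: [0.3782, 0.3218, 0.2381]
ee_rot: [3.141, 0.003, 0.1]
wrist_force: [1.2, -0.7, -1.8]
width: 0.021
finger_force: 30.0
```

Request:
apply_moves(commands=[[0,0,0,0,0,0,0],[0,0,0,0,0,0,0],[0,0,0,0,0,-0.03,0],[0,0,0,0,0,-0.06,0],[0,0,0,0,0,-0.06,0]])

```text
time: 6.2
tool_pos: [0.3781, 0.3161, 0.1742]
ee_rot: [3.136, 0.01, 0.094]
wrist_force: [-0.4, -0.2, -2.3]
width: 0.021
finger_force: 30.0
```

```bash
python3 - <<'E'
from h import *
o=get_obs();print(o["tool_pos"],o["ee_rot"],o["width"],o["wrist_force"],o["joint_positions"])
s=snapshot("wrist"); save(s,"w3.png")
r=masks_of("wrist","side_tray")
for q in r[:2]: print(q["score"],q["extent"])
E
```

```text
[0.37813027 0.31606741 0.17420757] [3.13560614 0.00957373 0.09448274] 0.020957825790891078 [-0.35628041 -0.16657019 -2.32562465] [ 5.81710518e-01 -2.33819629e-02  1.54628586e+00 -8.09208047e-04
  1.62995111e+00  2.05795216e+00]
0.95 [238.1, 0.0, 418.3, 254.5]
```

View pics/w3.png

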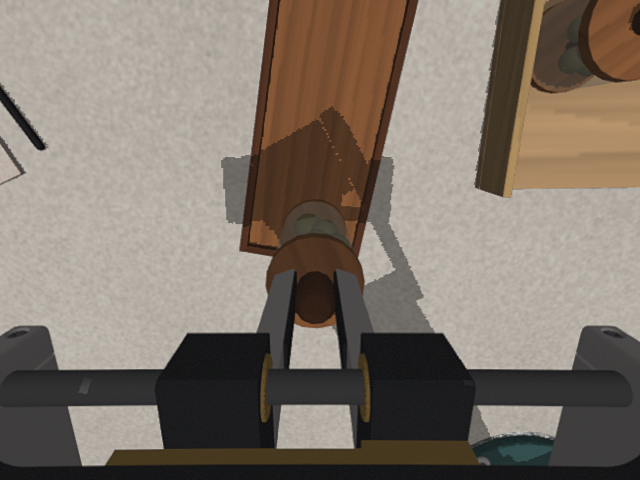

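The tall jar is held upright over the near end of the tray, whose near-left outer corner shows at about (241,250). I'll check the corner geometry.

```bash
python3 - <<'E'
from h import *
np.set_printoptions(precision=4,suppress=True)
s=snapshot("wrist"); o=get_obs(); print(o["tool_pos"],o["ee_rot"])
print(at_z(s,(241,250),.018),at_z(s,(357,255),.018))
c=np.array([.471,.312]); u=np.array([np.cos(-.084),np.sin(-.084)]); v=np.array([-u[1],u[0]])
for a,b in [(-.143,.063),(-.143,-.063),(.143,-.063)]:
    q=c+a*u+b*v; print("pred",q,proj(s,[*q,.018]))
E
```

```text
[0.3812 0.3188 0.1808] [-3.1413 -0.0016  0.0953]
[0.339  0.3934 0.018 ] [0.3449 0.2687 0.018 ]
pred [0.3338 0.3868] [246.9884 255.0581]
pred [0.3232 0.2612] [361.2584 274.1443]
pred [0.6082 0.2372] [434.2445 -32.1281]
```

Request:
apply_moves(commands=[[0,0,0,0.002,0.001,-0.02,0],[0,0,0,0.002,0.001,-0.035,0],[0,0,0,0.002,0.001,-0.041,0],[0,0,0,0.002,0.001,-0.0425,0],[0,0,0,0.002,0.001,-0.0425,0]])

```text
time: 6.85
tool_pos: [0.3831, 0.3206, 0.1386]
ee_rot: [-3.141, -0.002, 0.097]
wrist_force: [-0.7, 0.3, -2.5]
width: 0.0209
finger_force: 30.0
```

Request:
apply_moves(commands=[[0,0,0,0,0,0,0],[0,0,0,0,0,0,10],[0,0,0,0,0,0,30],[0,0,0,0,0,0,50],[0,0,0,0,0,0,50]])

```text
time: 7.35
tool_pos: [0.3824, 0.3204, 0.1374]
ee_rot: [-3.141, -0.001, 0.097]
wrist_force: [1.0, -0.2, 0.2]
width: 0.0408
finger_force: 0.0
```

Request:
apply_moves(commands=[[0,0,0,0,0,0.04,50],[0,0,0,0,0,0.07,50],[0,0,0,0.02,-0.025,0.08,50],[0,0,0,0.045,-0.056,0.08,50],[0,0,0,0.07,-0.087,0.08,50]])

```text
time: 7.85
tool_pos: [0.4531, 0.2328, 0.2181]
ee_rot: [-3.141, -0.002, 0.098]
wrist_force: [-0.1, 0.7, -0.6]
width: 0.0469
finger_force: 0.0
```

Request:
apply_moves(commands=[[0,0,0,0.026,-0.032,0,50],[0,0,0,0.052,-0.064,0,50],[0,0,0,0.078,-0.096,0,50],[0,0,0,0.104,-0.1275,-0.03,50],[0,0,0,0.104,-0.1275,-0.06,50]])

```text
time: 8.35
tool_pos: [0.5596, 0.1018, 0.1571]
ee_rot: [3.14, -0.004, 0.091]
wrist_force: [-0.0, 0.8, -0.8]
width: 0.047
finger_force: 0.0
```

Request:
apply_moves(commands=[[0,0,0,0,0,0,50],[0,0,0,0,0,0,50],[0,0,0,0,0,0,50],[0,0,0,0,0,0,50],[0,0,0,0,0,0,50]])

```text
time: 8.85
tool_pos: [0.5568, 0.1066, 0.159]
ee_rot: [3.142, -0.003, 0.098]
wrist_force: [-0.0, -0.0, -0.0]
width: 0.0469
finger_force: 0.0
```

```bash
python3 - <<'E'
from h import *
o=get_obs();print(o["tool_pos"],o["ee_rot"],o["width"],o["joint_positions"])
s=snapshot("wrist"); save(s,"w4.png"); print(proj(s,(.557,.106,.12)),proj(s,(.557,.106,.09)))
E
```

```text
[0.55679035 0.10655881 0.15896114] [ 3.14153423 -0.00329259  0.09794251] 0.046899479629129964 [ 8.91035301e-02  1.35597979e-01  1.40961970e+00 -2.93243798e-05
  1.59308200e+00  1.56195674e+00]
[315.29043223 260.96801945] [315.25882294 247.3232889 ]
```

View pics/w4.png

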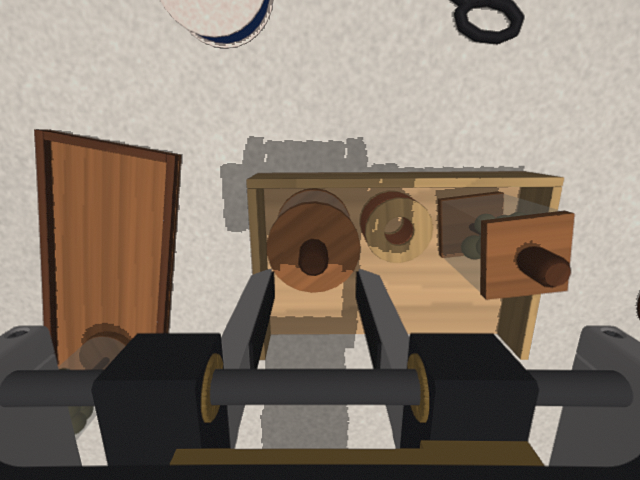

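The wide jar's knob at (314,259) is where I predicted it (315,261), so I'll lower and grip.

Request:
apply_moves(commands=[[0,0,0,0,0,-0.03,50],[0,0,0,0,0,-0.055,50],[0,0,0,0,0,-0.064,50],[0,0,0,0,0,-0.064,50],[0,0,0,0,0,-0.064,50]])

```text
time: 9.4
tool_pos: [0.5569, 0.106, 0.0941]
ee_rot: [3.141, -0.002, 0.097]
wrist_force: [0.6, -1.3, -0.2]
width: 0.0469
finger_force: 0.0
```

Request:
apply_moves(commands=[[0,0,0,0,0,0,20],[0,0,0,0,0,0,0],[0,0,0,0,0,0,0],[0,0,0,0,0,0,0],[0,0,0,0,0,0,0]])

```text
time: 9.9
tool_pos: [0.5564, 0.1061, 0.0934]
ee_rot: [-3.141, -0.001, 0.097]
wrist_force: [0.2, 1.3, 1.1]
width: 0.0212
finger_force: 30.0
```

Request:
apply_moves(commands=[[0,0,0,0,0,0.04,0],[0,0,0,0,0,0.08,0],[0,0,0,0.001,0.02,0.09,0],[0,0,0,0.002,0.06,0.09,0],[0,0,0,0.003,0.1,0.09,0]])

```text
time: 10.4
tool_pos: [0.5595, 0.2061, 0.1833]
ee_rot: [3.141, -0.001, 0.095]
wrist_force: [0.3, -0.9, -2.8]
width: 0.021
finger_force: 30.0
```

Request:
apply_moves(commands=[[0,0,0,0.001,0.04,0,0],[0,0,0,0.002,0.08,0,0],[0,0,0,0.003,0.1,0,0],[0,0,0,0.003,0.1,0,0],[0,0,0,0.003,0.1,-0.03,0]])

```text
time: 10.9
tool_pos: [0.565, 0.3064, 0.1576]
ee_rot: [-3.14, -0.01, 0.097]
wrist_force: [0.4, -0.2, -1.1]
width: 0.021
finger_force: 30.0
```

Request:
apply_moves(commands=[[0,0,0,0,0,-0.02,0],[0,0,0,0,0,-0.02,0],[0,0,0,0,0,-0.02,0],[0,0,0,0,0,-0.02,0],[0,0,0,0,0,-0.02,0]])

```text
time: 11.4
tool_pos: [0.5633, 0.3057, 0.1351]
ee_rot: [-3.141, -0.003, 0.096]
wrist_force: [-0.2, 0.1, -3.0]
width: 0.0211
finger_force: 30.0
```

Request:
apply_moves(commands=[[0,0,0,0,0,-0.02,0],[0,0,0,0,0,-0.034,0],[0,0,0,0,0,-0.04,0],[0,0,0,0,0,-0.042,0],[0,0,0,0,0,-0.042,0]])

```text
time: 11.9
tool_pos: [0.5625, 0.3059, 0.0915]
ee_rot: [3.141, -0.001, 0.097]
wrist_force: [-0.4, -0.2, -2.5]
width: 0.0209
finger_force: 30.0
```

Request:
apply_moves(commands=[[0,0,0,0,0,0,0],[0,0,0,0,0,0,10],[0,0,0,0,0,0,30],[0,0,0,0,0,0,50],[0,0,0,0,0,0,50]])

```text
time: 12.4
tool_pos: [0.5626, 0.3059, 0.0917]
ee_rot: [-3.141, -0.001, 0.097]
wrist_force: [-0.7, -0.3, -0.1]
width: 0.0406
finger_force: 0.0
```

Request:
apply_moves(commands=[[0,0,0,0,0,0.04,50],[0,0,0,0,-0.005,0.08,50],[0,0,0,0.001,-0.04,0.1,50],[0,0,0,0.002,-0.08,0.1,50],[0,0,0,0.003,-0.12,0.1,50]])

```text
time: 12.9
tool_pos: [0.5659, 0.1851, 0.1931]
ee_rot: [-3.141, -0.004, 0.098]
wrist_force: [0.2, 0.2, -0.3]
width: 0.0471
finger_force: 0.0
```

Request:
apply_moves(commands=[[0,0,0,0.001,-0.04,0,50],[0,0,0,0.002,-0.08,0,50],[0,0,0,0.003,-0.12,0,50],[0,0,0,0.005,-0.16,0,50],[0,0,0,0.006,-0.2,0,50]])

```text
time: 13.4
tool_pos: [0.5713, -0.0158, 0.1917]
ee_rot: [3.141, -0.001, 0.097]
wrist_force: [0.5, -0.8, -0.2]
width: 0.0469
finger_force: 0.0
```

Request:
apply_moves(commands=[[0,0,0,0,-0.032,-0.01,50],[0,0,0,0,-0.032,-0.01,50],[0,0,0,0,-0.032,-0.01,50],[0,0,0,0,-0.032,-0.01,50],[0,0,0,0,-0.032,-0.01,50]])

```text
time: 13.9
tool_pos: [0.5715, -0.0449, 0.1816]
ee_rot: [3.142, -0.001, 0.099]
wrist_force: [-0.4, -0.4, -0.8]
width: 0.0466
finger_force: 0.0
```

```bash
python3 - <<'E'
from h import *
o=get_obs();print(o["tool_pos"],o["ee_rot"],o["width"])
s=snapshot("wrist"); save(s,"w5.png"); print(proj(s,(.572,-.046,.14)),proj(s,(.572,-.046,.11)),proj(s,(.568,.0315,.055)))
E
```

```text
[ 0.57151693 -0.04493944  0.18160848] [ 3.14153628e+00 -1.02228634e-03  9.86818960e-02] 0.046623775236268455
[316.07504434 259.20158319] [315.96053613 245.79527626] [233.46236557 223.88850495]
```

View pics/w5.png

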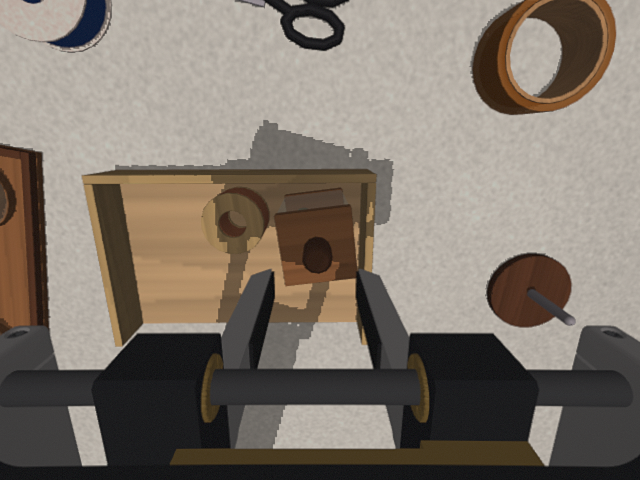

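The square knob at (317,256) matches the prediction, so I'll lower and grip.

Request:
apply_moves(commands=[[0,0,0,0,-0.001,-0.03,50],[0,0,0,0,-0.001,-0.055,50],[0,0,0,0,-0.001,-0.0675,50],[0,0,0,0,-0.001,-0.0675,50],[0,0,0,0,-0.001,-0.0675,50]])

```text
time: 14.45
tool_pos: [0.5717, -0.0468, 0.1143]
ee_rot: [3.141, -0.001, 0.098]
wrist_force: [0.2, 0.5, 0.8]
width: 0.0469
finger_force: 0.0
```

Request:
apply_moves(commands=[[0,0,0,0,0,0,20],[0,0,0,0,0,0,0],[0,0,0,0,0,0,0],[0,0,0,0,0,0,0],[0,0,0,0,0,0,0]])

```text
time: 14.95
tool_pos: [0.5714, -0.0471, 0.114]
ee_rot: [-3.142, -0.001, 0.097]
wrist_force: [0.7, 1.6, 0.9]
width: 0.021
finger_force: 30.0
```

Request:
apply_moves(commands=[[0,0,0,0,0,0.04,0],[0,0,0,0,0,0.08,0],[0,0,0,-0.008,0.03,0.09,0],[0,0,0,-0.019,0.07,0.09,0],[0,0,0,-0.03,0.11,0.09,0]])

```text
time: 15.45
tool_pos: [0.5409, 0.0634, 0.2036]
ee_rot: [3.141, -0.0, 0.095]
wrist_force: [0.2, 1.3, -2.2]
width: 0.0207
finger_force: 30.0
```

Request:
apply_moves(commands=[[0,0,0,-0.011,0.04,0,0],[0,0,0,-0.022,0.08,0,0],[0,0,0,-0.033,0.12,0,0],[0,0,0,-0.044,0.16,0,0],[0,0,0,-0.055,0.2,0,0]])

```text
time: 15.95
tool_pos: [0.4853, 0.2641, 0.2027]
ee_rot: [3.141, 0.001, 0.097]
wrist_force: [-0.7, -0.1, -2.0]
width: 0.0214
finger_force: 30.0
```

Request:
apply_moves(commands=[[0,0,0,-0.008,0.03,0,0],[0,0,0,-0.0136,0.05,0,0],[0,0,0,-0.0136,0.05,-0.02,0],[0,0,0,-0.0136,0.05,-0.04,0],[0,0,0,-0.0136,0.05,-0.04,0]])

```text
time: 16.45
tool_pos: [0.4702, 0.3118, 0.159]
ee_rot: [3.138, 0.008, 0.097]
wrist_force: [-1.1, -0.7, -2.3]
width: 0.021
finger_force: 30.0
```

Request:
apply_moves(commands=[[0,0,0,0,0,0,0],[0,0,0,0,0,0,0],[0,0,0,0,0,0,0],[0,0,0,0,0,0,0],[0,0,0,0,0,0,0]])

```text
time: 16.95
tool_pos: [0.473, 0.3128, 0.1642]
ee_rot: [-3.141, -0.001, 0.097]
wrist_force: [-0.5, 0.2, -3.2]
width: 0.0212
finger_force: 30.0
```

Lower from .164 to .112 and release.

Request:
apply_moves(commands=[[0,0,0,0,0,-0.025,0],[0,0,0,0,0,-0.042,0],[0,0,0,0,0,-0.05,0],[0,0,0,0,0,-0.0515,0],[0,0,0,0,0,-0.0515,0]])

```text
time: 17.45
tool_pos: [0.4729, 0.3129, 0.1125]
ee_rot: [-3.142, -0.001, 0.097]
wrist_force: [0.0, -0.0, -1.6]
width: 0.0212
finger_force: 30.0
```

Request:
apply_moves(commands=[[0,0,0,0,0,0,0],[0,0,0,0,0,0,10],[0,0,0,0,0,0,30],[0,0,0,0,0,0,50],[0,0,0,0,0,0,50]])

```text
time: 17.95
tool_pos: [0.473, 0.313, 0.1127]
ee_rot: [-3.141, -0.001, 0.097]
wrist_force: [0.4, 0.4, -0.1]
width: 0.0406
finger_force: 0.0
```

Request:
apply_moves(commands=[[0,0,0,0,0,0.04,50],[0,0,0,0,0,0.08,50],[0,0,0,0.01,-0.03,0.09,80],[0,0,0,0.023,-0.07,0.09,100],[0,0,0,0.037,-0.11,0.09,100]])

```text
time: 18.45
tool_pos: [0.5103, 0.2022, 0.2035]
ee_rot: [-3.141, -0.003, 0.099]
wrist_force: [-0.4, 0.1, -0.9]
width: 0.0675
finger_force: 0.0
```

Request:
apply_moves(commands=[[0,0,0,0.013,-0.04,0,100],[0,0,0,0.026,-0.08,-0.01,100],[0,0,0,0.039,-0.12,-0.03,100],[0,0,0,0.052,-0.155,-0.06,100],[0,0,0,0.057,-0.172,-0.08,100]])

```text
time: 18.95
tool_pos: [0.5669, 0.0276, 0.1204]
ee_rot: [3.141, 0.001, 0.094]
wrist_force: [-0.1, 0.1, 0.7]
width: 0.0939
finger_force: 0.0
```

```bash
python3 - <<'E'
from h import *
for _ in range(6): get_obs(); s=snapshot("wrist")
o=get_obs();print(o["tool_pos"],o["ee_rot"],o["width"])
save(s,"w6.png"); print(proj(s,(.568,.0315,.055)))
t=snapshot("top"); cv2.imwrite("pics/t6.png",cv2.resize(t["pixels"][220:400,120:500,::-1],None,fx=2,fy=2))
E
```

```text
[0.56742649 0.03201043 0.12403222] [-3.14154913 -0.00315309  0.09814517] 0.09423564260621312
[314.943386   246.62116735]
```

View pics/w6.png

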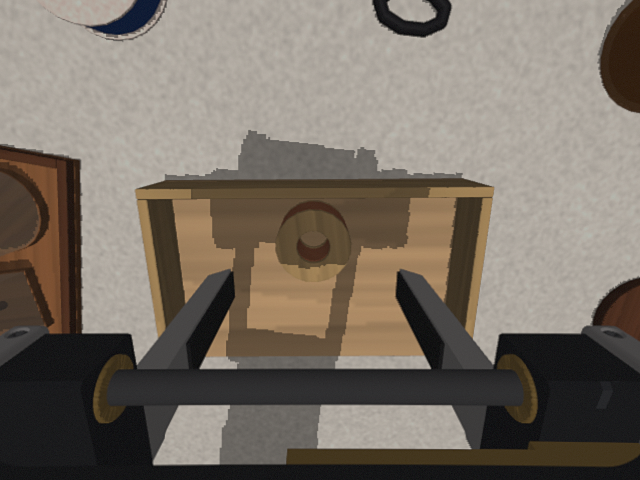

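View pics/t6.png

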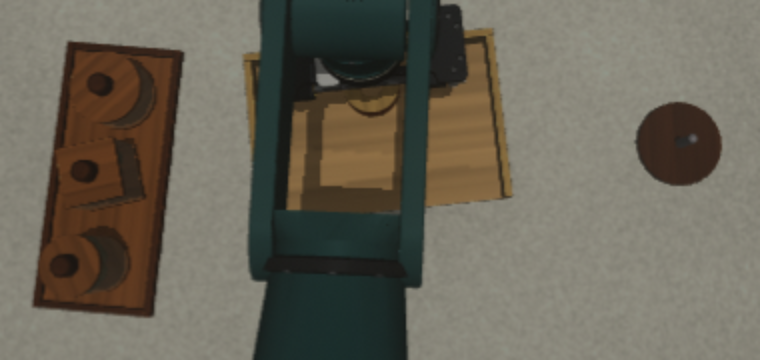

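All three jars stand upright in the tray, with knobs at (100,84), (84,170) and (64,265) in the top crop. The reel is centred under the open gripper at about (314,244). I'll lower and grip it.

Request:
apply_moves(commands=[[0,0,0,0.001,0,-0.04,100],[0,0,0,0.001,0,-0.08,100],[0,0,0,0.001,0,-0.1,100],[0,0,0,0.001,0,-0.101,100],[0,0,0,0.001,0,-0.101,100]])

```text
time: 19.8
tool_pos: [0.5684, 0.0317, 0.0224]
ee_rot: [3.141, -0.002, 0.098]
wrist_force: [-0.2, 0.2, -0.6]
width: 0.0943
finger_force: 0.0
```

Request:
apply_moves(commands=[[0,0,0,0,0,0,60],[0,0,0,0,0,0,40],[0,0,0,0,0,0,20],[0,0,0,0,0,0,20],[0,0,0,0,0,0,20]])

```text
time: 20.3
tool_pos: [0.568, 0.0312, 0.0217]
ee_rot: [-3.141, -0.001, 0.097]
wrist_force: [-0.3, 2.3, 1.4]
width: 0.0595
finger_force: 30.1
```

Request:
apply_moves(commands=[[0,0,0,0,0,0.045,20],[0,0,0,0,0,0.09,20],[0,0,0,-0.003,-0.015,0.115,20],[0,0,0,-0.01,-0.055,0.115,20],[0,0,0,-0.018,-0.095,0.115,20]])

```text
time: 20.8
tool_pos: [0.55, -0.0649, 0.1371]
ee_rot: [3.14, -0.002, 0.099]
wrist_force: [0.8, -1.2, -1.6]
width: 0.0593
finger_force: 30.3
```

Request:
apply_moves(commands=[[0,0,0,-0.0075,-0.04,0,20],[0,0,0,-0.015,-0.08,0,20],[0,0,0,-0.0225,-0.12,0,20],[0,0,0,-0.03,-0.16,0,20],[0,0,0,-0.0375,-0.2,0,20]])

```text
time: 21.3
tool_pos: [0.511, -0.2656, 0.1352]
ee_rot: [-3.141, 0.001, 0.097]
wrist_force: [0.5, 0.9, -1.8]
width: 0.0591
finger_force: 30.7
```

Request:
apply_moves(commands=[[0,0,0,-0.0065,-0.034,0,20],[0,0,0,-0.0065,-0.034,0,20],[0,0,0,-0.0065,-0.034,0,20],[0,0,0,-0.0065,-0.034,0,20],[0,0,0,-0.0065,-0.034,0,20]])

```text
time: 21.8
tool_pos: [0.5059, -0.2969, 0.1358]
ee_rot: [-3.141, 0.0, 0.099]
wrist_force: [-0.4, -0.3, -1.6]
width: 0.0593
finger_force: 30.7
```

```bash
python3 - <<'E'
from h import *
s=snapshot("wrist");o=get_obs();print(o["tool_pos"],o["ee_rot"],o["width"],o["joint_positions"])
cv2.imwrite("pics/w7.png",s["pixels"][100:400,160:480,::-1].repeat(2,0).repeat(2,1))
print(proj(s,(.506,-.298,.075)),proj(s,(.506,-.298,.012)),proj(s,[*o["tool_pos"][:2],o["tool_pos"][2]+.033]))
t=snapshot("top");r=masks_of("top","reel_stand");print([ (q["score"],q["extent"]) for q in r[:2]])
E
```

```text
[ 0.50595282 -0.29691684  0.13599777] [-3.14140238e+00  8.41733195e-05  9.86238162e-02] 0.05950906283511774 [-6.27375622e-01  1.91430389e-01  1.39151675e+00  8.64152034e-05
  1.55883477e+00  8.44795855e-01]
[316.07063547 250.6295047 ] [315.90454779 228.54395035] [314.32886995 313.83883955]
[(0.57, [437.0, 283.8, 451.6, 312.6])]
```

View pics/w7.png

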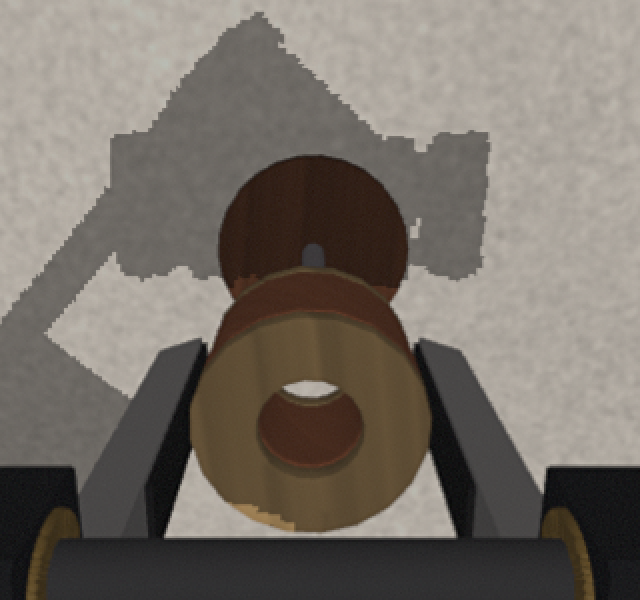

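The disc shows with its edges at full-picture columns 269.5 and 364.5 and its top at row 177.5. The pin's base is just hidden behind the reel, and the reel's top centre is at about (315,311).

```bash
python3 - <<'E'
from h import *
s=snapshot("wrist");o=get_obs();z=o["tool_pos"][2]+.033
print("tcp",o["tool_pos"],"reel top",at_z(s,(315.2,311),z)[:2])
from scipy.optimize import least_squares
a=np.linspace(0,2*np.pi,200)
def f(c):
    q=np.array([proj(s,(c[0]+.045*np.cos(t),c[1]+.045*np.sin(t),.012)) for t in a]); return [q[:,0].min()-269.5,q[:,0].max()-364.5,q[:,1].min()-177.5]
r=least_squares(f,[.506,-.298]); print(r.x,r.fun)
print("pin tip est",at_z(s,(317,222),.073)[:2])
E
```

```text
tcp [ 0.50592456 -0.29737356  0.13615605] reel top [ 0.5075344  -0.29750903]
[ 0.5086144  -0.29917384] [-0.62117542  0.62014781  0.04813231]
pin tip est [ 0.52783907 -0.29692857]
```

Request:
apply_moves(commands=[[0,0,0,0.001,-0.0015,-0.02,20],[0,0,0,0.001,-0.0015,-0.04,20],[0,0,0,0.001,-0.0015,-0.06,20],[0,0,0,0.001,-0.0015,-0.08,20],[0,0,0,0.001,-0.0015,-0.08,20]])

```text
time: 22.5
tool_pos: [0.5046, -0.2978, 0.0524]
ee_rot: [-3.137, 0.005, 0.097]
wrist_force: [-0.1, -0.9, -2.4]
width: 0.0599
finger_force: 30.3
```

Request:
apply_moves(commands=[[0,0,0,0,0,-0.01,20],[0,0,0,0,0,-0.02,20],[0,0,0,0,0,-0.028,20],[0,0,0,0,0,-0.0315,20],[0,0,0,0,0,-0.0315,20]])

```text
time: 23.0
tool_pos: [0.5066, -0.2997, 0.0244]
ee_rot: [-3.142, 0.0, 0.097]
wrist_force: [-0.3, 0.2, -2.1]
width: 0.0593
finger_force: 30.3
```

Request:
apply_moves(commands=[[0,0,0,0,0,0,20],[0,0,0,0,0,0,20],[0,0,0,0,0,0,20],[0,0,0,0,0,0,20],[0,0,0,0,0,0,20]])

```text
time: 23.5
tool_pos: [0.5067, -0.2997, 0.0246]
ee_rot: [3.141, -0.0, 0.097]
wrist_force: [-0.3, 0.4, -2.0]
width: 0.0594
finger_force: 30.3
```

Request:
apply_moves(commands=[[0,0,0,0,0,-0.001,20],[0,0,0,0,0,-0.001,66],[0,0,0,0,0,-0.001,80],[0,0,0,0,0,-0.001,100],[0,0,0,0,0,-0.001,100]])

```text
time: 24.0
tool_pos: [0.5067, -0.2998, 0.0237]
ee_rot: [3.141, -0.0, 0.097]
wrist_force: [0.1, -0.0, 0.1]
width: 0.0829
finger_force: 0.0
```

Request:
apply_moves(commands=[[0,0,0,0,0,0.04,100],[0,0,0,0,0,0.08,100],[0,0,0,0,0,0.12,100],[0,0,0,0,0.02,0.16,80],[0,0,0,0,0.06,0.175,50]])

```text
time: 24.5
tool_pos: [0.5082, -0.2421, 0.2038]
ee_rot: [3.136, -0.007, 0.093]
wrist_force: [0.9, -0.5, -0.2]
width: 0.0816
finger_force: 0.0
```

Request:
apply_moves(commands=[[0,0,0,-0.003,0.045,0.002,50],[0,0,0,-0.006,0.09,0.002,50],[0,0,0,-0.009,0.135,0.002,50],[0,0,0,-0.012,0.18,0.002,50],[0,0,0,-0.015,0.22,0.002,50]])

```text
time: 25.0
tool_pos: [0.4912, -0.0177, 0.2008]
ee_rot: [-3.142, -0.001, 0.097]
wrist_force: [1.1, 0.0, -1.2]
width: 0.0473
finger_force: 0.0
```

```bash
python3 - <<'E'
from h import *
s=snapshot("scene");o=get_obs();print(o["tool_pos"],o["width"])
a=s["pixels"][200:290,120:240,::-1]; b=s["pixels"][130:250,370:490,::-1]
s2=snapshot("top"); c=s2["pixels"][250:330,420:500,::-1]
cv2.imwrite("pics/s8.png",np.hstack([cv2.resize(x,(400,300),interpolation=2) for x in (a,c)]))
E
```

```text
[ 0.4905921  -0.01213893  0.20105559] 0.04760689817318179
```

View pics/s8.png

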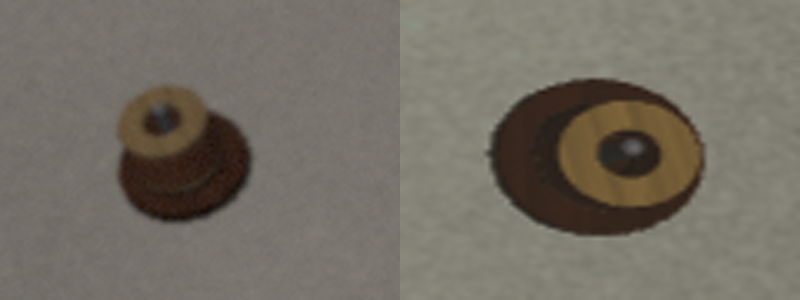

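The reel sits flat on the disc with the pin through its hole. Now I'll fetch the square jar from the tray.

Request:
apply_moves(commands=[[0,0,0,-0.002,0.04,0,50],[0,0,0,-0.004,0.085,0,50],[0,0,0,-0.006,0.13,0,50],[0,0,0,-0.009,0.175,0,50],[0,0,0,-0.011,0.22,0,50]])

```text
time: 25.6
tool_pos: [0.4808, 0.2012, 0.2007]
ee_rot: [3.141, -0.001, 0.096]
wrist_force: [0.3, 0.6, 0.3]
width: 0.0468
finger_force: 0.0
```

Request:
apply_moves(commands=[[0,0,0,-0.003,0.045,0,50],[0,0,0,-0.006,0.09,0,50],[0,0,0,-0.007,0.107,0,50],[0,0,0,-0.007,0.107,0,50],[0,0,0,-0.007,0.107,0,50]])

```text
time: 26.1
tool_pos: [0.4741, 0.306, 0.2004]
ee_rot: [3.14, 0.0, 0.096]
wrist_force: [-0.4, 0.3, -0.2]
width: 0.0469
finger_force: 0.0
```

Request:
apply_moves(commands=[[0,0,0,0,0,0,50],[0,0,0,0,0,0,50],[0,0,0,0,0,0,50],[0,0,0,0,0,0,50],[0,0,0,0,0,0,50]])

```text
time: 26.6
tool_pos: [0.4737, 0.3069, 0.2007]
ee_rot: [3.142, -0.0, 0.096]
wrist_force: [-1.0, -0.4, 0.4]
width: 0.0469
finger_force: 0.0
```

Request:
apply_moves(commands=[[0,0,0.001,-0.0007,0.006,-0.02,50],[0,0,0.001,-0.0007,0.006,-0.05,50],[0,0,0.001,-0.0007,0.006,-0.08,50],[0,0,0.001,-0.0007,0.006,-0.088,50],[0,0,0.001,-0.0007,0.006,-0.088,50]])

```text
time: 27.1
tool_pos: [0.4723, 0.3129, 0.1115]
ee_rot: [3.14, 0.002, 0.098]
wrist_force: [0.1, 0.1, 0.4]
width: 0.047
finger_force: 0.0
```

Request:
apply_moves(commands=[[0,0,0,0,0,0,50],[0,0,0,0,0,0,20],[0,0,0,0,0,0,0],[0,0,0,0,0,0,0],[0,0,0,0,0,0,0]])

```text
time: 27.6
tool_pos: [0.4733, 0.3133, 0.1132]
ee_rot: [3.141, -0.001, 0.098]
wrist_force: [0.2, 0.6, 1.5]
width: 0.0215
finger_force: 30.0
```

Request:
apply_moves(commands=[[0,0,0,0,0,0.04,0],[0,0,0,0,0,0.08,0],[0,0,0,0.004,-0.03,0.095,0],[0,0,0,0.012,-0.07,0.095,0],[0,0,0,0.024,-0.11,0.095,0]])

```text
time: 28.1
tool_pos: [0.4968, 0.2027, 0.2082]
ee_rot: [-3.141, -0.001, 0.1]
wrist_force: [0.5, -0.9, -3.3]
width: 0.0212
finger_force: 30.0
```

Request:
apply_moves(commands=[[0,0,0,0.012,-0.04,0,0],[0,0,0,0.024,-0.08,0,0],[0,0,0,0.036,-0.12,0,0],[0,0,0,0.048,-0.16,0,0],[0,0,0,0.06,-0.2,0,0]])

```text
time: 28.6
tool_pos: [0.5568, 0.0017, 0.2069]
ee_rot: [-3.141, 0.001, 0.098]
wrist_force: [0.8, -0.1, -1.8]
width: 0.021
finger_force: 30.0
```

Request:
apply_moves(commands=[[0,0,0,0.008,-0.03,0,0],[0,0,0,0.0145,-0.05,0,0],[0,0,0,0.0145,-0.05,0,0],[0,0,0,0.0145,-0.05,-0.03,0],[0,0,0,0.0145,-0.05,-0.03,0]])

```text
time: 29.1
tool_pos: [0.5686, -0.0456, 0.1728]
ee_rot: [-3.138, 0.009, 0.098]
wrist_force: [-0.8, -0.4, -3.4]
width: 0.0212
finger_force: 30.0
```

Request:
apply_moves(commands=[[0,0,0,0,0,0,0],[0,0,0,0,0,0,0],[0,0,0,0,0,0,0],[0,0,0,0,0,0,0],[0,0,0,0,0,0,0]])

```text
time: 29.6
tool_pos: [0.5717, -0.0466, 0.1783]
ee_rot: [3.141, -0.001, 0.098]
wrist_force: [1.0, -0.5, -2.5]
width: 0.0208
finger_force: 30.0
```

Request:
apply_moves(commands=[[0,0,0,0,-0.0003,-0.03,0],[0,0,0,0,-0.0003,-0.05,0],[0,0,0,0,-0.0003,-0.06,0],[0,0,0,0,-0.0003,-0.063,0],[0,0,0,0,-0.0003,-0.063,0]])

```text
time: 30.1
tool_pos: [0.5721, -0.0471, 0.1154]
ee_rot: [3.141, -0.002, 0.098]
wrist_force: [0.1, -0.2, -2.0]
width: 0.0214
finger_force: 30.0
```

Request:
apply_moves(commands=[[0,0,0,0,0,0,0],[0,0,0,0,0,0,10],[0,0,0,0,0,0,30],[0,0,0,0,0,0,50],[0,0,0,0,0,0,50]])

```text
time: 30.6
tool_pos: [0.5718, -0.0471, 0.1151]
ee_rot: [3.141, -0.001, 0.098]
wrist_force: [0.1, 0.1, 0.2]
width: 0.0412
finger_force: 0.0
```

Request:
apply_moves(commands=[[0,0,0,0,0,0.04,50],[0,0,0,0,0.005,0.07,50],[0,0,0,-0.001,0.04,0.08,50],[0,0,0,-0.002,0.08,0.08,50],[0,0,0,-0.003,0.12,0.08,50]])

```text
time: 31.1
tool_pos: [0.5689, 0.0739, 0.1959]
ee_rot: [3.141, -0.003, 0.096]
wrist_force: [0.5, -0.2, 0.1]
width: 0.047
finger_force: 0.0
```

Request:
apply_moves(commands=[[0,0,0,-0.001,0.04,0,50],[0,0,0,-0.002,0.08,0,50],[0,0,0,-0.003,0.12,0,50],[0,0,0,-0.005,0.16,0,50],[0,0,0,-0.006,0.2,0,50]])

```text
time: 31.6
tool_pos: [0.5623, 0.2747, 0.1949]
ee_rot: [-3.142, -0.001, 0.098]
wrist_force: [0.6, 0.7, 0.4]
width: 0.0466
finger_force: 0.0
```

Request:
apply_moves(commands=[[0,0,0,0,0.033,-0.04,50],[0,0,0,0,0.033,-0.04,50],[0,0,0,0,0.033,-0.04,50],[0,0,0,0,0.033,-0.04,50],[0,0,0,0,0.033,-0.04,50]])

```text
time: 32.1
tool_pos: [0.5636, 0.305, 0.1567]
ee_rot: [-3.141, -0.003, 0.096]
wrist_force: [-0.5, 0.3, -0.3]
width: 0.0469
finger_force: 0.0
```

Request:
apply_moves(commands=[[0,0,0,-0.0003,0.0003,-0.03,50],[0,0,0,-0.0003,0.0003,-0.055,50],[0,0,0,-0.0003,0.0003,-0.063,50],[0,0,0,-0.0003,0.0003,-0.063,50],[0,0,0,-0.0003,0.0003,-0.063,50]])

```text
time: 32.6
tool_pos: [0.5632, 0.3062, 0.0934]
ee_rot: [-3.141, -0.003, 0.097]
wrist_force: [-0.2, 0.1, -0.0]
width: 0.0469
finger_force: 0.0
```

Request:
apply_moves(commands=[[0,0,0,0,0,0,50],[0,0,0,0,0,0,20],[0,0,0,0,0,0,0],[0,0,0,0,0,0,0],[0,0,0,0,0,0,0]])

```text
time: 33.1
tool_pos: [0.5622, 0.3063, 0.0918]
ee_rot: [3.141, -0.0, 0.098]
wrist_force: [0.4, -0.4, 0.7]
width: 0.0211
finger_force: 30.0
```

Request:
apply_moves(commands=[[0,0,0,0,0,0.04,0],[0,0,0,0,0,0.08,0],[0,0,0,-0.001,-0.02,0.09,0],[0,0,0,-0.002,-0.06,0.09,0],[0,0,0,-0.003,-0.1,0.09,0]])

```text
time: 33.6
tool_pos: [0.5584, 0.2044, 0.1803]
ee_rot: [3.14, 0.001, 0.099]
wrist_force: [0.5, -0.9, -2.1]
width: 0.0211
finger_force: 30.0
```

Request:
apply_moves(commands=[[0,0,0,-0.001,-0.04,0,0],[0,0,0,-0.002,-0.08,0,0],[0,0,0,-0.003,-0.1,0,0],[0,0,0,-0.003,-0.1,0,0],[0,0,0,-0.003,-0.1,-0.03,0]])

```text
time: 34.1
tool_pos: [0.5585, 0.1054, 0.1549]
ee_rot: [-3.141, -0.009, 0.096]
wrist_force: [1.0, 1.0, -1.8]
width: 0.0215
finger_force: 30.0
```

Request:
apply_moves(commands=[[0,0,0,0,0,0,0],[0,0,0,0,0,0,0],[0,0,0,0,0,0,0],[0,0,0,0,0,0,0],[0,0,0,0,0,0,0]])

```text
time: 34.6
tool_pos: [0.5567, 0.1067, 0.1526]
ee_rot: [3.141, -0.002, 0.098]
wrist_force: [-0.5, 0.3, -3.0]
width: 0.0212
finger_force: 30.0
```

Request:
apply_moves(commands=[[0,0,0,-0.0003,-0.0004,-0.03,0],[0,0,0,-0.0003,-0.0004,-0.05,0],[0,0,0,-0.0003,-0.0004,-0.057,0],[0,0,0,-0.0003,-0.0004,-0.0585,0],[0,0,0,-0.0003,-0.0004,-0.0585,0]])

```text
time: 35.1
tool_pos: [0.5564, 0.106, 0.0939]
ee_rot: [3.141, -0.002, 0.098]
wrist_force: [0.2, 0.2, -2.8]
width: 0.0208
finger_force: 30.0
```

Request:
apply_moves(commands=[[0,0,0,0,0,0,0],[0,0,0,0,0,0,10],[0,0,0,0,0,0,30],[0,0,0,0,0,0,50],[0,0,0,0,0,0,50]])

```text
time: 35.6
tool_pos: [0.5561, 0.1059, 0.0935]
ee_rot: [3.141, -0.001, 0.098]
wrist_force: [0.2, 0.3, 0.6]
width: 0.041
finger_force: 0.0
```

Request:
apply_moves(commands=[[0,0,0,0,0,0.04,50],[0,0,0,0,0,0.08,50],[0,0,0,-0.02,0.025,0.11,50],[0,0,0,-0.045,0.056,0.12,50],[0,0,0,-0.07,0.087,0.12,50]])

```text
time: 36.1
tool_pos: [0.4866, 0.1939, 0.2164]
ee_rot: [-3.14, -0.006, 0.096]
wrist_force: [-0.4, 0.1, -0.2]
width: 0.0463
finger_force: 0.0
```

Request:
apply_moves(commands=[[0,0,0,-0.026,0.032,0,50],[0,0,0,-0.052,0.064,0,50],[0,0,0,-0.078,0.096,0,50],[0,0,0,-0.104,0.1275,0,50],[0,0,0,-0.104,0.1275,0,50]])

```text
time: 36.6
tool_pos: [0.3789, 0.3235, 0.2135]
ee_rot: [-3.14, 0.0, 0.104]
wrist_force: [1.2, -1.0, -0.1]
width: 0.047
finger_force: 0.0
```

Request:
apply_moves(commands=[[0,0,0,0,0,0,50],[0,0,0,0,0,0,50],[0,0,0,0,0,0,50],[0,0,0,0,0,0,50],[0,0,0,0,0,0,50]])

```text
time: 37.1
tool_pos: [0.3824, 0.3198, 0.2129]
ee_rot: [3.141, 0.0, 0.096]
wrist_force: [-0.1, -0.4, -0.2]
width: 0.047
finger_force: 0.0
```

Target is (.3825,.3204,.138).

Request:
apply_moves(commands=[[0,0,0.001,0,0.0005,-0.03,50],[0,0,0.001,0,0.0005,-0.06,50],[0,0,0.001,0,0.0005,-0.0745,50],[0,0,0.001,0,0.0005,-0.0745,50],[0,0,0.001,0,0.0005,-0.0745,50]])

```text
time: 37.6
tool_pos: [0.3823, 0.321, 0.1393]
ee_rot: [-3.141, -0.001, 0.099]
wrist_force: [-0.2, -0.4, -0.3]
width: 0.047
finger_force: 0.0
```

Request:
apply_moves(commands=[[0,0,0,0,0,0,50],[0,0,0,0,0,0,20],[0,0,0,0,0,0,0],[0,0,0,0,0,0,0],[0,0,0,0,0,0,0]])

```text
time: 38.1
tool_pos: [0.382, 0.3211, 0.1389]
ee_rot: [-3.141, -0.001, 0.099]
wrist_force: [-0.6, 2.0, 1.0]
width: 0.0212
finger_force: 30.0
```

Request:
apply_moves(commands=[[0,0,0,0,0,0.04,0],[0,0,0,0,0,0.08,0],[0,0,0,0.008,-0.033,0.1,0],[0,0,0,0.02,-0.073,0.1,0],[0,0,0,0.034,-0.114,0.1,0]])

```text
time: 38.6
tool_pos: [0.416, 0.2062, 0.2392]
ee_rot: [-3.141, -0.001, 0.101]
wrist_force: [1.4, -1.1, -1.8]
width: 0.0209
finger_force: 30.0
```

Request:
apply_moves(commands=[[0,0,0,0.015,-0.04,0,0],[0,0,0,0.03,-0.081,0,0],[0,0,0,0.045,-0.122,0,0],[0,0,0,0.06,-0.163,0,0],[0,0,0,0.073,-0.184,0,0]])

```text
time: 39.1
tool_pos: [0.4889, 0.0198, 0.2378]
ee_rot: [3.14, 0.002, 0.095]
wrist_force: [0.4, 0.6, -1.9]
width: 0.0213
finger_force: 30.0
```

Request:
apply_moves(commands=[[0,0,0,0,0,0,0],[0,0,0,0,0,0,0],[0,0,0,0,0,-0.03,0],[0,0,0,0,0,-0.06,0],[0,0,0,0,0,-0.06,0]])

```text
time: 39.6
tool_pos: [0.485, 0.0245, 0.1735]
ee_rot: [-3.139, 0.011, 0.101]
wrist_force: [-1.4, -0.1, -2.2]
width: 0.0209
finger_force: 30.0
```

Request:
apply_moves(commands=[[0,0,0,0,0,0,0],[0,0,0,0,0,0,0],[0,0,0,0,0,0,0],[0,0,0,0,0,0,0],[0,0,0,0,0,0,0]])

```text
time: 40.1
tool_pos: [0.4893, 0.0229, 0.1794]
ee_rot: [3.141, -0.002, 0.099]
wrist_force: [-0.3, -0.9, -1.5]
width: 0.021
finger_force: 30.0
```

Request:
apply_moves(commands=[[0,0,0,0,0,-0.02,0],[0,0,0,0,0,-0.032,0],[0,0,0,0,0,-0.037,0],[0,0,0,0,0,-0.0385,0],[0,0,0,0,0,-0.0385,0]])

```text
time: 40.6
tool_pos: [0.4889, 0.023, 0.1413]
ee_rot: [3.142, -0.001, 0.099]
wrist_force: [-2.7, 0.9, 3.6]
width: 0.0211
finger_force: 30.0
```

Request:
apply_moves(commands=[[0,0,0,0,0,0,0],[0,0,0,0,0,0,10],[0,0,0,0,0,0,30],[0,0,0,0,0,0,50],[0,0,0,0,0,0,50]])

```text
time: 41.1
tool_pos: [0.4889, 0.0229, 0.1396]
ee_rot: [3.141, 0.0, 0.099]
wrist_force: [-0.8, 0.2, 0.7]
width: 0.0408
finger_force: 0.0
```

Request:
apply_moves(commands=[[0,0,0,0,0,0.04,50],[0,0,0,0,0,0.08,50],[0,0,0,0,0,0.12,50],[0,0,0,-0.02,-0.01,0.155,50],[0,0,0,-0.05,-0.02,0.165,50]])

```text
time: 41.6
tool_pos: [0.4404, 0.0025, 0.3089]
ee_rot: [3.14, -0.007, 0.1]
wrist_force: [-0.2, -0.3, 0.8]
width: 0.0467
finger_force: 0.0
```

Request:
apply_moves(commands=[[0,0,0,-0.01,-0.04,0,50],[0,0,0,-0.02,-0.08,0,50],[0,0,0,-0.03,-0.12,0,50],[0,0,0,-0.04,-0.16,0,50],[0,0,0,-0.05,-0.2,0,50]])

```text
time: 42.1
tool_pos: [0.3883, -0.1986, 0.3049]
ee_rot: [3.141, -0.0, 0.099]
wrist_force: [-0.1, -1.0, -0.0]
width: 0.047
finger_force: 0.0
```

Request:
apply_moves(commands=[[0,0,0,-0.01,-0.04,0,50],[0,0,0,-0.02,-0.08,0,50],[0,0,0,-0.03,-0.12,0,50],[0,0,0,-0.04,-0.16,0,50],[0,0,0,-0.05,-0.2,0,50]])

```text
time: 42.6
tool_pos: [0.3382, -0.3989, 0.3046]
ee_rot: [3.142, -0.0, 0.098]
wrist_force: [0.4, 0.3, -0.3]
width: 0.0467
finger_force: 0.0
```

```bash
python3 - <<'E'
from h import *
a=cv2.imread("pics/top0.png")[220:350,220:500]; t=snapshot("top"); b=t["pixels"][220:350,220:500,::-1]
cv2.imwrite("pics/t9.png",np.vstack([cv2.resize(x,None,fx=2.1,fy=2.1) for x in (a,b)]))
np.set_printoptions(precision=1,suppress=True)
s=snapshot("scene"); save(s,"s9.png")
for n in ["jar_tall","jar_wide","jar_square","wire_reel"]: print(n,[(c,r["pixel"],round(r["score"],2)) for c in("top","scene") for r in place_of(c,n)[:1]])
E
```

```text
jar_tall [('top', [308.2, 303.8], 0.84), ('scene', [175.9, 248.7], 0.23)]
jar_wide [('top', [273.5, 271.6], 0.67), ('scene', [346.4, 225.5], 0.86)]
jar_square [('top', [345.1, 263.9], 0.78)]
wire_reel [('top', [463.1, 289.0], 0.75), ('scene', [175.1, 245.6], 0.8)]
```

View pics/t9.png

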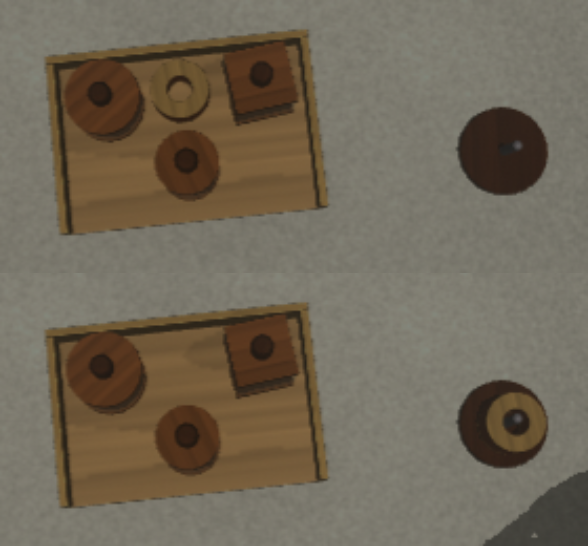

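View pics/s9.png

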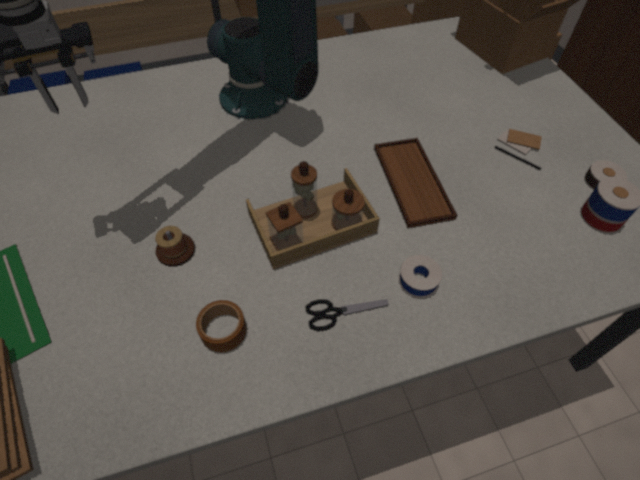

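The after-picture shows every jar back within about 1 mm: wide knob (101,367), tall (187,435) and square (262,347), against (100,94), (186,160) and (261,73) before, with the lower panel starting 273 px down. The reel is down over the pin at (516,421), and the two rolls and the scissors haven't moved.

```bash
python3 -c "
from bench import *
print(close_job())"
```

```text
the job is handed in; nothing more can be done
None
```

The job is handed in at about 43 s of the 131 s allowed: the reel is fully down over the stand's pin, all three jars are upright and back within about 1 mm of where they stood, and the rolls and scissors were not moved; no verdict came back.

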